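# Set the screw stop of the cut-off jig and seat the blank

### The job

Set the length stop of the cut-off jig to the brass marker for the next cut: with the crank alone, wind the stop a few millimetres past the marker towards the gear box, then back until its pointer stands at the marker, so that the play of the worn screw is taken up and the stop cannot give way. Then slide the oak blank, flat on the board, square against the fence and along it to the stop and press it home there for a moment with about 10 N, always well under 25 N. Let go of everything and leave the other things on the bench alone.

Things in the scene. Friction and masses are not known exactly. Their poses are not given: they have to be found in the camera images.
- jig: Cut-off jig, fixed: plywood board 185 x 340 mm, top at z = 18 mm. Origin on the bench under the fence's front face. Its x points square to the fence, from the open bed in front to the screw unit behind; its y runs along the fence, from the crank at the -y end to the saw end at +y. Bed: x = -85 to 0, y = -150 to 190 mm. Apart from gear box and crank nothing is higher than 76 mm.
- fence_foot (a point): Point on the board's top at the foot of the fence's front face, at jig x = 0, y = 80 mm, z = 18 mm, where a 3 mm saw gap splits the fence. The fence is an aluminium bar 10 mm thick and 28 mm tall (top at z = 46 mm), from jig y = -120 to 185 mm; its front face looks to jig -x.
- pointer (a point): Tip of the dark steel pointer on the stop carriage (aluminium, 48 mm long, on two rods behind the fence), 67 mm up, just over the steel rule. It moves only along the jig's y and starts 4 to 16 mm on the +y side of the marker. The carriage is held by about 2.5 N of friction and, once the play is used up, by the nut.
- marker_tip (a point): Tip of the small brass marker (14 mm wide) clipped on the rear edge of the steel rule, facing the pointer; fixed, same axes as the jig. The pointer is at the marker when both have the same y in the jig's frame (the tips pass 2 mm apart in x).
- stop_face (a point): Centre of the +y face of the stop plate, dark steel, 46 x 12 x 52 mm, which hangs from the carriage's arm in front of the fence (jig x = -48 to -2, z = 21 to 73 mm). The point lies 25 mm in front of the fence, 39 mm above the bench, 48 mm to the +y side of the pointer. The blank butts here.
- crank (a joint): Crank angle, rad; grows clockwise seen from above. Clockwise draws the stop to the gear box (jig -y), away from the blank; anticlockwise sends it to +y; 8 mm a turn. The worn nut floats 4 mm in the carriage: after a reversal the crank runs idle half a turn (3.14 rad) before the stop follows; where in the play it starts is unknown. Friction 0.06 N m; stays where left.
- crank_axis (a point): Point on the crank's vertical axis at the top of the gear box (a grey 52 x 50 x 58 mm box with a boss), 83 mm above the bench, at jig x = 42, y = -110 mm. The crank arm's top is at 101 mm.
- handle (a point): Point on the axis of the crank's grip, 132 mm above the bench and a little over its mid-height; the grip is an upright black cylinder 21 mm thick, from z = 99 to 154 mm, that spins freely on its pin, 50 mm from the crank axis. It can be pinched from above in any direction and led round the axis in a circle.
- blank: Loose oak blank 55 x 85 x 42 mm (jig x, y, z), 0.15 to 0.3 kg, on the board; origin at the centre of its underside. Starts 1 to 15 mm off the fence, turned up to 0.12 rad, 8 to 36 mm from the stop on its +y side. Seated: side flat on the fence (centre at jig x = -27.5 mm), end on the stop face (centre 42.5 mm to its +y side).
- wax_tin: Flat round tin, 87 mm wide and 30 mm high, bystander; origin at the centre of its underside.
- tape_roll: Roll of masking tape lying flat, 105 mm wide and 25 mm high, bystander; origin at the centre of its underside.
- try_square: Try square lying flat, 110 x 168 x 17 mm, bystander; origin at the centre of its underside.

How it is judged:
By the outcome, as a careful person would: the job done as asked, in the order asked, and still so for the second after the job is handed in, with the robot touching nothing.
It also fails if it takes over 72 s, if anything falls off the work surface, if the arm or the gripper's body presses on something with over 40 N, if the wrist force passes 120 N, or if a joint passes its speed limit or range.

### The arm

A 6-joint arm with a two-finger parallel gripper is mounted at the origin on a cart in front of the work surface, level with it; the furniture and walls round the work are solid. World frame = base frame: x ahead of the robot, y to its left, z up, the work surface at z = 0. Lengths are in m, angles in rad, forces in N, time in s.
With the tool pointing down it reaches from about 0.35 to 0.775 m from the base axis. Payload 5.5 kg.
Tool frame: the origin (TCP) lies midway between the tips of the shut fingers; the grasp point (between the pads) lies grip_point_offset behind it (grip_point_offset is the distance from the TCP to the grasp point, in m); z points along the fingers, y is the direction in which the jaws open and shut (so a half turn about z gives the same grasp; the last joint's range is limited). The gripper opens to 85 mm and grips with 20 to 120 N. Pads are 22 mm wide; open, the fingers measure 114 mm over their backs; the gripper's body (76 mm by 85 mm) begins 54 mm behind the grasp point. The pads swing forward as they close: fully open they stand 13 mm farther back than shut.
Start: joints at [-1.416, 0.313, 0.046, 1.304, 0, 1.431], TCP at [0.167, -0.55, 0.231] pointing down, gripper open.
Joint ranges: [-2.76, 2.76], [-0.86, 1.69], [-1.03, 1.26], [-2.2, 2.34], [-1.47, 1.5], [-3.14, 3.14]. Speed limits (rad/s): [2.57, 2.57, 3.14, 3.14, 3.14, 3.14].

### API

Orientations are given as a unit quaternion [w, x, y, z].
In Python, from workcell import * gives the robot as it stands.
- The arm moves only by the tool send_rows, never from a script. Its argument "series" is one flat list of numbers, 7 for each row, row after row: the shift along the tool's x, y, z in cm, then the turn, a rotation vector about the tool's x, y, z in degrees, then the opening, from 0 (shut) to 1 (fully open). A call has 1 to 10 rows; each row is the pose to reach, as a shift and turn from the pose commanded when the call began, along the tool's axes at that moment; what a row does not reach only later rows make up. A row lasts 1/12 s, in which the tool goes at most 41.7 mm and 7.16 degrees, less where a joint would pass 70% of its speed; a pose out of reach is approached as far as the arm can. A call with a gripper value outside its range is refused whole. The fingers move at their own pace and stop on an object; "newtons" is the grip in N (left out, the last holds). Time passes only in rows, so rows that repeat a pose let the fingers close. It gives the time, the measured TCP pose, the force and the opening at its end, in the units of the state.
- get_state(): the state, without advancing time (a new reading comes with each control period).
- read_camera(name): name is "scene" or "side" or "wrist"; returns the picture (480x640x3 uint8, blue, green, red); there is no depth.
- camera_info(name): a dict with "K" (3x3 intrinsics, pixels), "D" ([k1, k2, p1, p2, k3] as OpenCV has them; the pictures are not rectified), "xyz" and "attitude" of the camera in the world. Camera axes: x right, y down, z forward; pixel columns grow to the right and rows downward; lengths in m; the calibration is good to about 2 mm. A picture is of the moment at which its call begins: read the wrist's pose just before it. camera_info takes no time and is no camera call; for the wrist camera it gives the pose at the moment of the call.
- hand_in(): hands the job in, once; it reports no verdict.
Trained networks look in the newest picture that a camera, given by its name, has taken for a name from the list of things; names that differ only in an ending like _2 or _b are one class to them, and where a whole thing is asked for, a point or a joint stands for the part that bears it (a point fixed in the world has none). Each returns a list of dicts, best first, with "p" (0 to 1); they miss things now and then, are a little off and sometimes report something else, mostly with a low value. They report only what shows in the picture. A call takes as long as a camera call.
- silhouettes(camera, label): "pixels" (480x640 bool, what is visible of it) and "box" ([left, top, width, height] in pixels, round what is visible of it).
The state is a dict: "clock": time; "joint_pos": joint angles; "qvel": joint speeds; "tau": joint torques, N m; "tcp_pos": TCP position; "orientation": TCP orientation; "wrist_force": force on the tool from outside, world axes, zero at the start; "ft_torque": the same for the moment, N m; "finger_gap": finger opening in m.
Only numpy, scipy, OpenCV 4.12 (cv2) and the standard library are available. Lean on these libraries where they do the work, as an engineer would, in place of code of your own. Each camera call takes 0.05 s, during which the arm holds its last target. There are 200 camera calls.

## Working session

There is one attempt and no reset: what is moved stays moved. The work goes in short steps, Python scripts to look and compute and a tool call to move; the robot and the scene stay as the last step left them, time stands still between calls to the robot, and variables do not carry over. Pictures are saved under pics/ and viewed, about 8 in all and at most 12, crops included, and the job is handed in when it is done.

Besides the shell and the picture viewer there is one more tool, called after ">>>" in YAML: its name, and indented under it one key for each argument. send_rows: Moves the arm, as the interface text tells. Its arguments: {"type":"object","properties":{"series":{"type":"array"},"newtons":{"type":"number"}},"required":["series"]}

```bash
ls; mkdir -p pics; python3 - <<'E'
from workcell import *
import cv2
s=get_state();print({k:s[k] for k in('clock','tcp_pos','orientation','wrist_force','finger_gap')})
a=read_camera("scene");b=read_camera("side")
cv2.imwrite("pics/scene.png",a);cv2.imwrite("pics/side.png",b)
for c in("scene","side","wrist"):print(c,camera_info(c))
try: print(grip_point_offset)
except Exception as e: print(e)
E
```

```text
pics
{'clock': 0.0, 'tcp_pos': array([ 0.16698281, -0.54970865,  0.23042431]), 'orientation': array([-8.90154770e-04,  9.89157547e-01,  1.46855558e-01,  2.38178102e-08]), 'wrist_force': array([-0.28616879, -0.56371267, -0.44903223]), 'finger_gap': 0.08558560667058486}
scene {'K': array([[565.53156463,   0.        , 317.79396723],
       [  0.        , 565.53156463, 243.9789392 ],
       [  0.        ,   0.        ,   1.        ]]), 'D': array([-0.02300768,  0.        ,  0.        ,  0.        ,  0.        ]), 'xyz': array([-0.34380743,  0.58165903,  0.73866058]), 'attitude': array([ 0.21666561, -0.35851653,  0.78898046, -0.44947941])}
side {'K': array([[487.60315132,   0.        , 317.62986053],
       [  0.        , 487.60315132, 236.78295811],
       [  0.        ,   0.        ,   1.        ]]), 'D': array([-0.10806373,  0.        ,  0.        ,  0.        ,  0.        ]), 'xyz': array([ 0.25618611, -0.98615018,  0.51819903]), 'attitude': array([-0.54025739,  0.82872576, -0.12552781,  0.07468831])}
wrist {'K': array([[331.69820951,   0.        , 314.61284096],
       [  0.        , 331.69820951, 239.10779735],
       [  0.        ,   0.        ,   1.        ]]), 'D': array([-0.00123645,  0.        ,  0.        ,  0.        ,  0.        ]), 'xyz': array([ 0.2376531 , -0.52820212,  0.37223007]), 'attitude': array([ 0.11808438,  0.79436278, -0.58928565, -0.08823988])}
0.0187
```

View pics/scene.png

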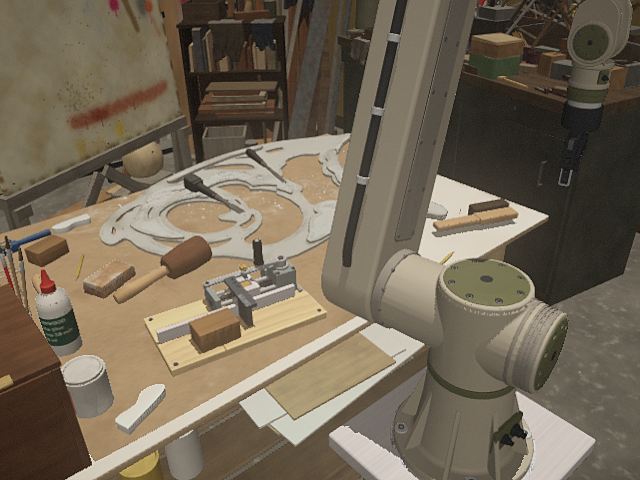

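View pics/side.png

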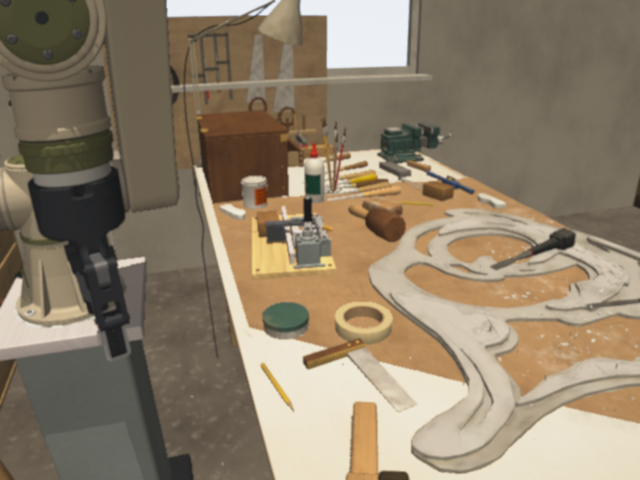

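The scene shows the jig with board corners near (146,320), (176,371) and (327,314). The crank grip is at (257,250), the blank at (215,332) and the stop plate at (245,310). The side view has the tin, tape and square well clear of the jig towards −y.

```bash
cat > h.py <<'E'
from workcell import *
import numpy as np, cv2
from scipy.spatial.transform import Rotation as R
def rot(q): return R.from_quat(np.roll(q,-1))
def ray(info,px):
    u=cv2.undistortPoints(np.array(px,float).reshape(-1,1,2),info['K'],info['D']).reshape(-1,2)
    return rot(info['attitude']).apply(np.c_[u,np.ones(len(u))])
def onz(info,px,z):
    d=ray(info,px); return info['xyz']+d*((np.array(z)-info['xyz'][2])/d[:,2])[:,None]
def proj(info,P):
    r=rot(info['attitude']).inv(); P=np.atleast_2d(P)
    return cv2.projectPoints(r.apply(P-info['xyz']),np.zeros(3),np.zeros(3),info['K'],info['D'])[0].reshape(-1,2)
def J(pose,p): # jig->world
    x,y,a=pose; p=np.atleast_2d(np.array(p,float)); c,s=np.cos(a),np.sin(a)
    return np.c_[x+c*p[:,0]-s*p[:,1],y+s*p[:,0]+c*p[:,1],p[:,2]]
def down(yaw): # tool down; tool y axis direction = yaw (world)
    y=np.array([np.cos(yaw),np.sin(yaw),0]);z=np.array([0,0,-1.]);return R.from_matrix(np.c_[np.cross(y,z),y,z])
def move(p,Rt,p0=None,R0=None):
    s=get_state(); p0=s['tcp_pos'] if p0 is None else np.array(p0); R0=rot(s['orientation']) if R0 is None else R0
    d=R0.inv().apply(np.array(p)-p0)*100; w=(R0.inv()*Rt).as_rotvec(degrees=True)
    return np.round(d,2),np.round(w,2)
E
python3 - <<'E'
from h import *
i=camera_info("scene")
P=onz(i,[(146,320),(176,371),(327,314)],[.018]*3);print(P)
e=P[2]-P[1]; print(np.linalg.norm(e),np.linalg.norm(P[1]-P[0]))
a=np.arctan2(-e[0]*-1,-e[1]) # y dir = -e
yd=-e/np.linalg.norm(e); a=np.arctan2(-yd[0],yd[1])
xd=np.array([yd[1],-yd[0],0]); o=(P[1]+P[2])/2+xd*.085-yd*.02; print(o,a)
pose=(o[0],o[1],a)
print("axis",J(pose,[.042,-.11,.083]),"handle scene",onz(i,[(257,250)],[.132]))
s=get_state();Rt=rot(s['orientation']);wi=camera_info("wrist")
print("cam in tool",Rt.inv().apply(wi['xyz']-s['tcp_pos']),(Rt.inv()*rot(wi['attitude'])).as_matrix().round(3))
print(Rt.as_matrix().round(3))
for y in (a+np.pi/2,a,a-np.pi/2):
  print(y,move(J(pose,[.0,-.02,.30])[0],down(y)))
E
```

```text
[[ 0.61125356  0.25623974  0.018     ]
 [ 0.43099535  0.28330831  0.018     ]
 [ 0.37473426 -0.03832506  0.018     ]]
0.3265169750735945 0.18227925725609956
[0.48314735 0.08814468 0.018     ] -0.17317102218444982
axis [[ 0.50556542 -0.02744697  0.083     ]] handle scene [[0.52602646 0.02340739 0.132     ]]
cam in tool [ 0.07389279 -0.00031907 -0.14174818] [[-0.001 -0.956 -0.292]
 [ 1.    -0.001  0.   ]
 [-0.001 -0.292  0.956]]
[[ 0.957  0.291 -0.   ]
 [ 0.291 -0.957  0.002]
 [ 0.    -0.002 -1.   ]]
1.3976253046104468 (array([ 47.88, -50.08,  -6.86]), array([-1.0000e-02, -1.3000e-01, -1.5319e+02]))
-0.17317102218444982 (array([ 47.88, -50.08,  -6.86]), array([ -0.08,  -0.07, -63.19]))
-1.7439673489793464 (array([ 47.88, -50.08,  -6.86]), array([-1.000e-01,  1.000e-02,  2.681e+01]))
```

```bash
python3 - <<'E'
from h import *
pose=(.4831,.0881,-.173)
print(move(J(pose,[-.03,-.0,.23])[0],down(1.398)))
E
```

```text
(array([ 46.1 , -53.2 ,   0.15]), array([-1.0000e-02, -1.3000e-01, -1.5321e+02]))
```

>>> send_rows:
  series: [46, -53, 0, 0, 0, -153, 1, 46, -53, 0, 0, 0, -153, 1, 46, -53, 0, 0, 0, -153, 1, 46, -53, 0, 0, 0, -153, 1, 46, -53, 0, 0, 0, -153, 1, 46, -53, 0, 0, 0, -153, 1, 46, -53, 0, 0, 0, -153, 1, 46, -53, 0, 0, 0, -153, 1, 46, -53, 0, 0, 0, -153, 1, 46, -53, 0, 0, 0, -153, 1]

```text
clock: 0.93
tcp_pos: [0.337, -0.1678, 0.2312]
orientation: [0.0, 0.714, 0.7, 0.0]
wrist_force: [0.9, -0.8, -0.2]
finger_gap: 0.0855
```

```bash
python3 - <<'E'
from h import *
pose=(.4831,.0881,-.173)
print(move(J(pose,[-.03,-.0,.23])[0],down(1.398)))
E
```

```text
(array([26.34, 11.11,  0.12]), array([ 0.000e+00,  1.000e-02, -8.128e+01]))
```

>>> send_rows:
  series: [26.3, 11.1, 0, 0, 0, -81.3, 1, 26.3, 11.1, 0, 0, 0, -81.3, 1, 26.3, 11.1, 0, 0, 0, -81.3, 1, 26.3, 11.1, 0, 0, 0, -81.3, 1, 26.3, 11.1, 0, 0, 0, -81.3, 1, 26.3, 11.1, 0, 0, 0, -81.3, 1, 26.3, 11.1, 0, 0, 0, -81.3, 1, 26.3, 11.1, 0, 0, 0, -81.3, 1, 26.3, 11.1, 0, 0, 0, -81.3, 1, 26.3, 11.1, 0, 0, 0, -81.3, 1]

```text
clock: 1.77
tcp_pos: [0.4545, 0.0914, 0.2306]
orientation: [-0.001, 0.168, 0.986, -0.0]
wrist_force: [-0.2, -1.1, 0.1]
finger_gap: 0.0855
```

>>> send_rows:
  series: [0, 0, 0, 0, 0, -9.7, 1, 0, 0, 0, 0, 0, -9.7, 1, 0, 0, 0, 0, 0, -9.7, 1]

```text
clock: 2.02
tcp_pos: [0.4544, 0.0904, 0.2309]
orientation: [-0.0, 0.088, 0.996, -0.0]
wrist_force: [-0.3, 0.2, 0.1]
finger_gap: 0.0849
```

```bash
python3 - <<'E'
from h import *
s=get_state();i=camera_info("wrist")
im=read_camera("wrist");cv2.imwrite("pics/w1.png",im);np.save("w1.npy",i,allow_pickle=True)
print(s['clock'],s['tcp_pos'],s['joint_pos'])
for l in("pointer","marker_tip","stop_face","crank","handle","blank","jig"):
  for c in silhouettes("wrist",l)[:2]:
    print(l,c['p'],c['box']); 
E
```

```text
2.0167 [0.45444442 0.0903804  0.2308532 ] [ 2.28331168e-02  9.83365176e-02 -2.25615027e-01  1.24778457e+00
 -6.21012187e-05  1.98996849e-01]
pointer 0.85 [275.3, 199.2, 59.9, 130.9]
marker_tip 0.53 [271.2, 332.6, 17.0, 23.0]
stop_face 0.86 [275.6, 201.3, 61.1, 127.1]
crank 0.62 [217.9, 299.6, 51.1, 65.5]
handle 0.59 [230.6, 308.7, 38.4, 56.0]
blank 0.94 [356.3, 181.0, 92.7, 63.3]
blank 0.68 [229.6, 308.2, 39.2, 59.1]
jig 0.78 [176.0, 160.1, 323.0, 203.5]
```

View pics/w1.png

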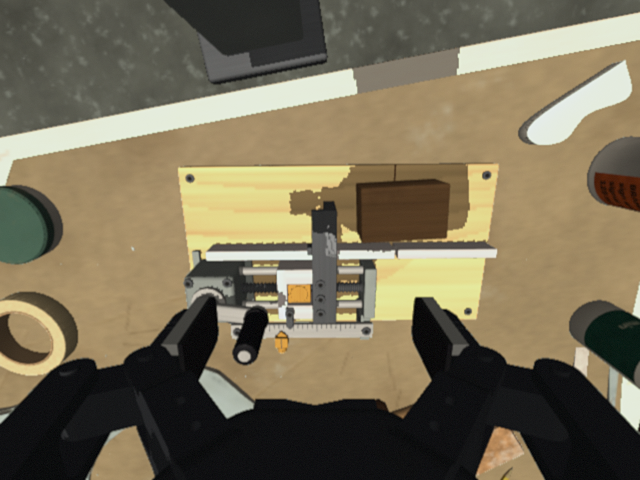

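The wrist view shows board corners at (179,166), (498,163) and (477,320). The crank grip runs from about (258,315) to its top at (243,355). The marker is near (282,338), the pointer near (289,318), the stop plate at (325,205) and the blank at (356–448, 181–240).

```bash
python3 - <<'E'
from h import *
im=cv2.imread("pics/w1.png");i=np.load("w1.npy",allow_pickle=True).item()
g=cv2.resize(im[235:365,175:375],None,fx=4,fy=4,interpolation=cv2.INTER_CUBIC);cv2.imwrite("pics/w1z.png",g)
from scipy.optimize import least_squares
jp=np.array([[-.085,-.15,.018],[-.085,.19,.018],[.1,.19,.018]]);px=np.array([[179,165.5],[498,163],[477,320.5]])
f=lambda v:(proj(i,J(v,jp))-px).ravel()
r=least_squares(f,[.483,.088,-.173],x_scale=[.1,.1,1]);print(r.x,r.fun)
np.save("pose.npy",r.x)
print("axis",proj(i,J(r.x,[.042,-.11,.101])),"fence ends",proj(i,J(r.x,[[0,-.12,.046],[0,.185,.046],[0,.08,.046],[0,.08,.018]])))
s=get_state()
E
```

```text
[ 0.49136854  0.08883163 -0.16978088] [-3.06871309  0.33288116  2.9610842   0.53345696  0.1103051  -0.02776179]
axis [[200.82500327 313.72567777]] fence ends [[204.3526354  251.1101971 ]
 [497.88664598 249.26686411]
 [396.67585799 249.90492384]
 [390.7855694  241.88781553]]
```

View pics/w1z.png

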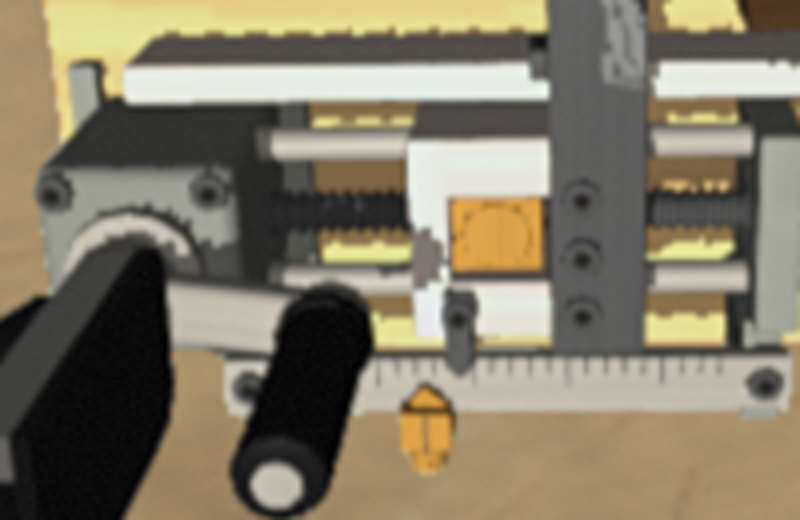

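The zoom puts the pointer tip at full-image pixel (289.7,328) and the marker tip at (281.7,331.3). The top centre of the grip is at (244,356.3), and the fence's top-front corners are at (206.3,251) and (495.5,250).

```bash
python3 - <<'E'
from h import *
from scipy.optimize import least_squares
i=np.load("w1.npy",allow_pickle=True).item()
jp=np.array([[-.085,-.15,.018],[-.085,.19,.018],[.1,.19,.018],[0,-.12,.046],[0,.185,.046],[0,.08,.046]])
px=np.array([[179,165.5],[498,163],[477,320.5],[206.3,251],[495.8,250],[396.7,251]])
def f(v):
    k=dict(i);k['xyz']=i['xyz']+[0,0,v[3]]
    return np.r_[(proj(k,J(v,jp))-px).ravel(),v[3]/.002]
r=least_squares(f,[.483,.088,-.173,0],x_scale=[.1,.1,1,.1]);print(r.x,r.fun.round(1))
v=r.x;i['xyz']=i['xyz']+[0,0,v[3]];np.save("pose.npy",v[:3])
def toj(P):c,s=np.cos(v[2]),np.sin(v[2]);d=P[:,:2]-v[:2];return np.c_[c*d[:,0]+s*d[:,1],-s*d[:,0]+c*d[:,1]]
t=toj(onz(i,[(289.75,328),(281.75,331.25),(244,356.3)],[.067,.067,.154]))*1000;print("ptr,mark,grip jig",t)
d=t[2]-[42,-110];print("grip rel",d,np.hypot(*d),np.degrees(np.arctan2(d[1],d[0])))
print("axis w",J(v,[.042,-.11,.113]))
h=J(v,[t[2][0]/1e3,t[2][1]/1e3,.113])[0];print("handle w",h)
# scene cross check
sc=camera_info("scene");print(proj(sc,J(v,[[-.085,-.15,.018],[-.085,.19,.018],[.1,.19,.018]])),proj(sc,[h[0],h[1],.154]))
m=[x for x in silhouettes("wrist","blank")][0]['pixels'].astype(np.uint8);c=max(cv2.findContours(m,0,1)[0],key=cv2.contourArea)
print(cv2.approxPolyDP(c,3,True).reshape(-1,2).tolist())
E
```

```text
Traceback (most recent call last):
  File "h.py", line 14, in J
    x,y,a=pose; p=np.atleast_2d(np.array(p,float)); c,s=np.cos(a),np.sin(a)
    ^^^^^
ValueError: too many values to unpack (expected 3)
```

```bash
sed -i 's/x,y,a=pose;/x,y,a=pose[:3];/' h.py
cat >> h.py <<'E'
def toj(v,P):
    c,s=np.cos(v[2]),np.sin(v[2]);d=np.atleast_2d(P)[:,:2]-v[:2];return np.c_[c*d[:,0]+s*d[:,1],-s*d[:,0]+c*d[:,1]]
E
python3 - <<'E'
from h import *
from scipy.optimize import least_squares
i=np.load("w1.npy",allow_pickle=True).item()
jp=np.array([[-.085,-.15,.018],[-.085,.19,.018],[.1,.19,.018],[0,-.12,.046],[0,.185,.046],[0,.08,.046]])
px=np.array([[179,165.5],[498,163],[477,320.5],[206.3,251],[495.8,250],[396.7,251]])
def f(v):
    k=dict(i);k['xyz']=i['xyz']+[0,0,v[3]]
    return np.r_[(proj(k,J(v,jp))-px).ravel(),v[3]/.002]
r=least_squares(f,[.483,.088,-.173,0],x_scale=[.1,.1,1,.1]);print(r.x,r.fun.round(1))
v=r.x;i['xyz']=i['xyz']+[0,0,v[3]];np.save("pose.npy",v[:3])
t=toj(v,onz(i,[(289.75,328),(281.75,331.25),(244,356.3)],[.067,.067,.154]))*1000;print("ptr,mark,grip jig",t)
d=t[2]-[42,-110];print("grip rel",d,np.hypot(*d),np.degrees(np.arctan2(d[1],d[0])))
print("axis w",J(v,[.042,-.11,.113]))
h=J(v,[t[2][0]/1e3,t[2][1]/1e3,.113])[0];print("handle w",h)
sc=camera_info("scene");print(proj(sc,J(v,[[-.085,-.15,.018],[-.085,.19,.018],[.1,.19,.018]])),proj(sc,[h[0],h[1],.154]))
m=[x for x in silhouettes("wrist","blank")][0]['pixels'].astype(np.uint8);c=max(cv2.findContours(m,0,1)[0],key=cv2.contourArea)
q=cv2.approxPolyDP(c,3,True).reshape(-1,2);print(q.tolist(),toj(v,onz(i,q.astype(float),[.06]*len(q))).round(3).tolist())
E
```

```text
[ 0.49248805  0.08920165 -0.17086437  0.00324546] [-1.1  0.9  1.7  1.5 -0.9 -0.5 -0.3 -0.1  0.8 -0.6 -0.3 -1.1  1.6]
ptr,mark,grip jig [[ 79.49475809 -32.58221965]
 [ 83.37643017 -41.19053373]
 [ 50.54563264 -61.25080518]]
grip rel [ 8.54563264 48.74919482] 49.492543202209966 80.05719277991798
axis w [[ 0.51517269 -0.02633798  0.113     ]]
handle w [0.53188291 0.02024829 0.113     ]
[[326.42410595 311.04837794]
 [169.71929273 370.06139753]
 [142.02403166 317.96957208]] [[255.85131892 239.41472427]]
[[449, 184], [435, 179], [358, 183], [355, 220], [361, 241], [445, 238]] [[-0.07, 0.122], [-0.075, 0.108], [-0.072, 0.036], [-0.036, 0.034], [-0.014, 0.041], [-0.017, 0.124]]
```

```bash
python3 - <<'E'
from h import *
print(move([.5319,.0202,.231],down(1.4)),move([.5319,.0202,.1135],down(1.4)))
E
```

```text
(array([-8.83, -5.52,  0.03]), array([-0.  ,  0.  , -0.41])) (array([-8.83, -5.52, 11.78]), array([-0.  ,  0.  , -0.41]))
```

>>> send_rows:
  series: [-3, -1.9, 0, 0, 0, 0, 1, -6, -3.8, 0, 0, 0, 0, 1, -8.8, -5.5, 0, 0, 0, 0, 1, -8.8, -5.5, 3, 0, 0, 0, 1, -8.8, -5.5, 6, 0, 0, 0, 1, -8.8, -5.5, 9, 0, 0, 0, 1, -8.8, -5.5, 11.8, 0, 0, 0, 0.6, -8.8, -5.5, 11.8, 0, 0, 0, 0.4, -8.8, -5.5, 11.8, 0, 0, 0, 0.2, -8.8, -5.5, 11.8, 0, 0, 0, 0]
  newtons: 30

```text
clock: 3.3
tcp_pos: [0.5325, 0.0205, 0.1147]
orientation: [0.001, 0.089, 0.996, -0.0]
wrist_force: [-0.6, 0.0, 1.3]
finger_gap: 0.0389
```

>>> send_rows:
  series: [0, 0, 0, 0, 0, 0, 0, 0, 0, 0, 0, 0, 0, 0, 0, 0, 0, 0, 0, 0, 0, 0, 0, 0, 0, 0, 0, 0]

```text
clock: 3.63
tcp_pos: [0.5334, 0.0206, 0.1155]
orientation: [0.002, 0.088, 0.996, 0.0]
wrist_force: [0.6, 1.3, 7.1]
finger_gap: 0.0204
```

```bash
python3 - <<'E'
from h import *
s=get_state();i=camera_info("wrist");im=read_camera("wrist");cv2.imwrite("pics/w2.png",im);np.save("w2.npy",i,allow_pickle=True)
cv2.imwrite("pics/w2z.png",cv2.resize(im[200:480,160:480],None,fx=2.1,fy=2.1))
v=np.load("pose.npy");a=J(v,[.042,-.11,.113])[0]
d=s['tcp_pos']-a;print(s['tcp_pos'],s['finger_gap'],np.hypot(d[0],d[1]),s['wrist_force'],s['joint_pos'])
R0=rot(s['orientation']);th0=np.arctan2(d[1],d[0]);r=.05
for k in range(0,11):
  th=th0-np.radians(18*k);p=a+r*np.array([np.cos(th),np.sin(th),0]);p[2]=s['tcp_pos'][2];print(18*k,move(p,R0)[0])
E
```

```text
[0.53341944 0.02063299 0.1155431 ] 0.02038488691662889 0.05039063024015374 [0.59110387 1.32415647 7.07345954] [-1.11924597e-01  2.94560322e-01 -2.72666316e-01  9.99023036e-01
  2.73379118e-04  6.53010010e-02]
0 [ 0.01 -0.04 -0.  ]
18 [-1.46 -0.58  0.01]
36 [-2.7  -1.54  0.01]
54 [-3.57 -2.84  0.01]
72 [-4.   -4.34  0.02]
90 [-3.94 -5.91  0.01]
108 [-3.4  -7.38  0.01]
126 [-2.44 -8.61  0.01]
144 [-1.14 -9.48 -0.  ]
162 [ 0.36 -9.91 -0.01]
180 [ 1.93 -9.85 -0.01]
```

View pics/w2z.png

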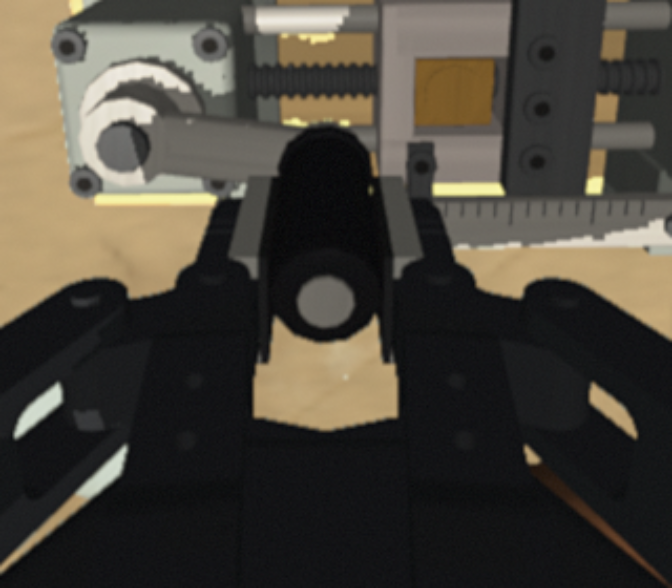

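The grip is pinched between the pads and the crank arm runs to the left, so I start winding clockwise.

>>> send_rows:
  series: [-1.46, -0.54, 0, 0, 0, 0, 0, -2.7, -1.5, 0, 0, 0, 0, 0, -3.57, -2.8, 0, 0, 0, 0, 0, -4.0, -4.3, 0, 0, 0, 0, 0, -3.94, -5.87, 0, 0, 0, 0, 0, -3.4, -7.34, 0, 0, 0, 0, 0, -2.44, -8.57, 0, 0, 0, 0, 0, -1.14, -9.44, 0, 0, 0, 0, 0, 0.36, -9.87, 0, 0, 0, 0, 0, 1.92, -9.81, 0, 0, 0, 0, 0]

```text
clock: 4.52
tcp_pos: [0.4977, -0.073, 0.1155]
orientation: [0.003, 0.089, 0.996, 0.001]
wrist_force: [6.4, 9.9, 4.7]
finger_gap: 0.0205
```

```bash
cat > st.py <<'E'
from h import *
import sys
n=float(sys.argv[1]) if len(sys.argv)>1 else -180
s=get_state();v=np.load("pose.npy");a=J(v,[.042,-.11,.113])[0]
d=s['tcp_pos']-a;th0=np.arctan2(d[1],d[0]);R0=rot(s['orientation'])
print(s['clock'],s['finger_gap'],"r",np.hypot(d[0],d[1]),"jigang",np.degrees(th0-v[2]),s['wrist_force'],s['tcp_pos'])
if n:
 for k in range(1,11):
  th=th0+np.radians(n/10*k);print((R0.inv().apply(.05*np.array([np.cos(th)-np.cos(th0),np.sin(th)-np.sin(th0),0]))*100).round(2)[:2],end=' ')
E
python3 st.py
```

```text
4.5167 0.020464998119604914 r 0.049838052351046706 jigang -100.7558409182104 [6.41573149 9.85455481 4.73429445] [ 0.49768185 -0.07300598  0.11550565]
[1.48 0.52] [2.72 1.47] [3.61 2.75] [4.06 4.25] [4.02 5.82] [3.5  7.29] [2.56 8.54] [1.27 9.43] [-0.23  9.87] [-1.79  9.84]
```

>>> send_rows:
  series: [1.48, 0.52, 0, 0, 0, 0, 0, 2.72, 1.47, 0, 0, 0, 0, 0, 3.6, 2.75, 0, 0, 0, 0, 0, 4.05, 4.25, 0, 0, 0, 0, 0, 4.0, 5.8, 0, 0, 0, 0, 0, 3.45, 7.3, 0, 0, 0, 0, 0, 2.5, 8.55, 0, 0, 0, 0, 0, 1.2, 9.43, 0, 0, 0, 0, 0, -0.3, 9.85, 0, 0, 0, 0, 0, -1.85, 9.81, 0, 0, 0, 0, 0]

```text
clock: 5.35
tcp_pos: [0.5328, 0.021, 0.1155]
orientation: [0.002, 0.088, 0.996, -0.0]
wrist_force: [-2.8, -0.8, 8.4]
finger_gap: 0.0202
```

```bash
cat > look.py <<'E'
from h import *
import sys
n=sys.argv[1];i=camera_info("wrist");im=read_camera("wrist");cv2.imwrite(f"pics/{n}.png",im);np.save(n+".npy",i,allow_pickle=True)
v=np.load("pose.npy")
q=proj(i,J(v,[.08,-.0365,.067]))[0].astype(int);print("expected mid px",q)
x=int(np.clip(q[0]-50,0,540));y=int(np.clip(q[1]-45,0,405));print("crop origin",x,y)
cv2.imwrite(f"pics/{n}z.png",cv2.resize(im[y:y+75,x:x+100],None,fx=6,fy=6,interpolation=cv2.INTER_CUBIC))
E
python3 st.py; python3 look.py w3
```

```text
5.35 0.020169651487763965 r 0.05047393509871425 jigang 79.3609572701997 [-2.82529931 -0.82312774  8.405083  ] [0.53279031 0.02096147 0.11547306]
[-1.48 -0.52] [-2.72 -1.47] [-3.61 -2.75] [-4.06 -4.25] [-4.02 -5.81] [-3.51 -7.29] [-2.56 -8.54] [-1.27 -9.43] [ 0.23 -9.87] [ 1.79 -9.84] expected mid px [352 306]
crop origin 302 261
```

>>> send_rows:
  series: [-1.48, -0.52, 0, 0, 0, 0, 0, -2.72, -1.47, 0, 0, 0, 0, 0, -3.6, -2.75, 0, 0, 0, 0, 0, -4.05, -4.25, 0, 0, 0, 0, 0, -4.0, -5.8, 0, 0, 0, 0, 0, -3.45, -7.3, 0, 0, 0, 0, 0, -2.5, -8.55, 0, 0, 0, 0, 0, -1.2, -9.43, 0, 0, 0, 0, 0, 0.3, -9.85, 0, 0, 0, 0, 0, 1.85, -9.81, 0, 0, 0, 0, 0]

```text
clock: 6.23
tcp_pos: [0.4977, -0.073, 0.1155]
orientation: [0.003, 0.089, 0.996, 0.001]
wrist_force: [6.7, 9.1, 4.7]
finger_gap: 0.0205
```

```bash
python3 st.py; python3 look.py w4
```

```text
6.2333 0.02045997862001546 r 0.04984904985836028 jigang -100.71720289874924 [6.67678004 9.13335374 4.7246767 ] [ 0.49770947 -0.07302806  0.11551065]
[1.48 0.52] [2.72 1.46] [3.61 2.75] [4.06 4.25] [4.03 5.81] [3.51 7.29] [2.56 8.53] [1.28 9.42] [-0.22  9.87] [-1.79  9.84] expected mid px [501 330]
crop origin 451 285
```

View pics/w4z.png

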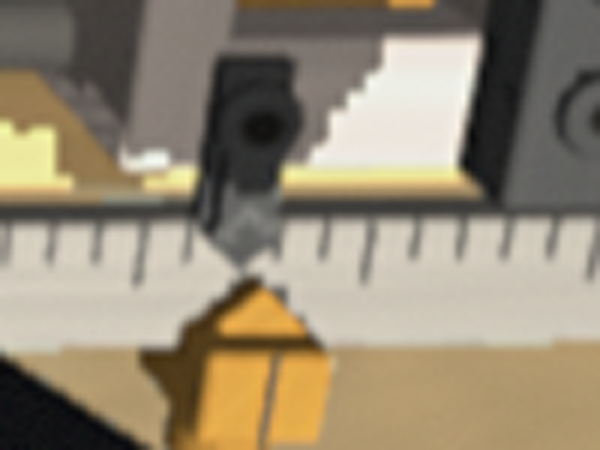

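Pointer and marker are now almost in line, with the pointer tip at (491.8,330) and the marker tip at (494,331.7).

```bash
cat > dy.py <<'E'
from h import *
import sys
n=sys.argv[1];a=list(map(float,sys.argv[2:6]));i=np.load(n+".npy",allow_pickle=True).item();v=np.load("pose.npy")
for z in(.065,.067,.069):
  t=toj(v,onz(i,[a[:2],a[2:]],[z,z]))*1000;print(z,t.round(1).tolist(),"dy",t[0,1]-t[1,1])
E
python3 dy.py w4 491.8 330 494 331.7
```

```text
0.065 [[80.8, -42.0], [82.1, -40.3]] dy -1.6564983897254066
0.067 [[79.6, -43.2], [80.8, -41.6]] dy -1.6392200422305905
0.069 [[78.3, -44.4], [79.5, -42.8]] dy -1.6219416947357388
```

>>> send_rows:
  series: [1.48, 0.52, 0, 0, 0, 0, 0, 2.72, 1.46, 0, 0, 0, 0, 0, 3.6, 2.75, 0, 0, 0, 0, 0, 4.05, 4.25, 0, 0, 0, 0, 0, 4.0, 5.8, 0, 0, 0, 0, 0, 4.0, 5.8, 0, 0, 0, 0, 0]

```text
clock: 6.78
tcp_pos: [0.4719, -0.0081, 0.1156]
orientation: [0.006, 0.088, 0.996, -0.001]
wrist_force: [9.5, -2.9, -1.9]
finger_gap: 0.0197
```

```bash
python3 st.py 180; python3 look.py w5
```

```text
6.7833 0.01969895494043628 r 0.046893587902411084 jigang 166.96860290766398 [ 9.474681   -2.92366091 -1.93110312] [ 0.47194995 -0.00814999  0.1156321 ]
[ 0.1  -1.56] [-0.28 -3.08] [-1.12 -4.4 ] [-2.32 -5.4 ] [-3.77 -5.98] [-5.33 -6.08] [-6.85 -5.7 ] [-8.17 -4.86] [-9.17 -3.66] [-9.75 -2.21] expected mid px [406 376]
crop origin 356 331
```

View pics/w5z.png

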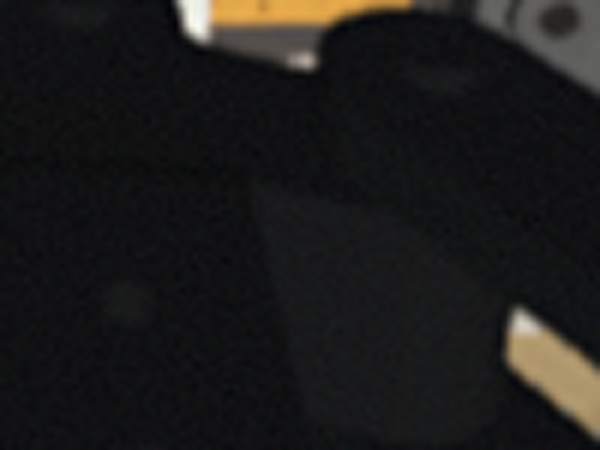

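The pointer is hidden behind the fingers here. The arm readings put it about 3.6 mm past the marker, with the crank's effective centre about 3 mm further +x than I estimated. I now wind back anticlockwise around the corrected centre, stopping short.

```bash
cat > rows.py <<'E'
from h import *
import sys
# c0 = commanded rel est axis (jig mm); start angle, step, n
cx,cy,a0,st,n=map(float,sys.argv[1:6]);c0=np.array([cx,cy])
for k in range(1,int(n)+1):
    t=np.radians(a0+st*k);p=np.array([3+50*np.cos(t),.3+50*np.sin(t)]);d=(p-c0)/10
    print(f"{-d[0]:.2f}, {d[1]:.2f}",end=" | ")
print("last",p)
E
python3 rows.py -50.7 8.6 168 18 10
```

```text
-0.40, -1.35 | -0.80, -2.86 | -1.65, -4.18 | -2.87, -5.16 | -4.33, -5.72 | -5.89, -5.80 | -7.40, -5.40 | -8.72, -4.55 | -9.70, -3.33 | -10.26, -1.87 | last [ 51.90738004 -10.09558454]
```

>>> send_rows:
  series: [-0.4, -1.35, 0, 0, 0, 0, 0, -0.8, -2.86, 0, 0, 0, 0, 0, -1.65, -4.18, 0, 0, 0, 0, 0, -2.87, -5.16, 0, 0, 0, 0, 0, -4.33, -5.72, 0, 0, 0, 0, 0, -5.89, -5.8, 0, 0, 0, 0, 0, -7.4, -5.4, 0, 0, 0, 0, 0, -8.72, -4.55, 0, 0, 0, 0, 0, -9.7, -3.33, 0, 0, 0, 0, 0, -10.26, -1.87, 0, 0, 0, 0, 0]

```text
clock: 7.67
tcp_pos: [0.5654, -0.0455, 0.1154]
orientation: [0.001, 0.089, 0.996, -0.0]
wrist_force: [-6.2, 0.9, 9.7]
finger_gap: 0.0204
```

```bash
python3 st.py 0; python3 rows.py 51.9 -10.1 348 18 8
```

```text
7.6667 0.020388024341502248 r 0.053722900036224625 jigang -11.067168131750563 [-6.23208922  0.86906388  9.68289285] [ 0.56537524 -0.04546529  0.11539997]
-0.08, 1.56 | 0.32, 3.07 | 1.17, 4.39 | 2.39, 5.37 | 3.85, 5.93 | 5.41, 6.01 | 6.92, 5.61 | 8.24, 4.76 | last [-30.45653032  37.45724127]
```

>>> send_rows:
  series: [-0.08, 1.56, 0, 0, 0, 0, 0, 0.32, 3.07, 0, 0, 0, 0, 0, 1.17, 4.39, 0, 0, 0, 0, 0, 2.39, 5.37, 0, 0, 0, 0, 0, 3.85, 5.93, 0, 0, 0, 0, 0, 5.41, 6.01, 0, 0, 0, 0, 0, 6.92, 5.61, 0, 0, 0, 0, 0, 8.24, 4.76, 0, 0, 0, 0, 0, 8.24, 4.76, 0, 0, 0, 0, 0, 8.24, 4.76, 0, 0, 0, 0, 0]

```text
clock: 8.5
tcp_pos: [0.4923, 0.0156, 0.1155]
orientation: [0.002, 0.089, 0.996, -0.001]
wrist_force: [-0.5, -0.8, 7.4]
finger_gap: 0.0203
```

```bash
python3 st.py 0; python3 - <<'E'
from h import *
v=np.load("pose.npy");s=get_state();d=toj(v,s['tcp_pos'])[0]*1000-[45,-109.7];print(d,np.hypot(*d),np.degrees(np.arctan2(d[1],d[0])))
E
```

```text
8.5 0.020316342013480353 r 0.04771345931230523 jigang 128.3900982796364 [-0.50495995 -0.82990953  7.39239163] [0.49233243 0.01555351 0.1155007 ]
[-32.63064678  37.09784715] 49.40657215310465 131.33431906728038
```

>>> send_rows:
  series: [0, 0, 0, 0, 0, 0, 0.5, 0, 0, 0, 0, 0, 0, 1, 0, 0, 0, 0, 0, 0, 1, 0, 0, -3, 0, 0, 0, 1, 0, 0, -6, 0, 0, 0, 1, 0, 0, -8, 0, 0, 0, 1, 2.2, 3.2, -8, 0, 0, 0, 1, 2.2, 3.2, -8, 0, 0, 0, 1, 2.2, 3.2, -8, 0, 0, 0, 1]

```text
clock: 9.25
tcp_pos: [0.4747, 0.0529, 0.1933]
orientation: [-0.0, 0.087, 0.996, -0.0]
wrist_force: [0.0, 0.2, 0.6]
finger_gap: 0.0854
```

```bash
python3 st.py 0; python3 look.py w6
```

```text
9.25 0.08539732620191451 r 0.08900543478966787 jigang 126.85052396109447 [0.04812247 0.1826992  0.62296753] [0.47468105 0.05292358 0.19334835]
expected mid px [317 327]
crop origin 267 282
```

View pics/w6z.png

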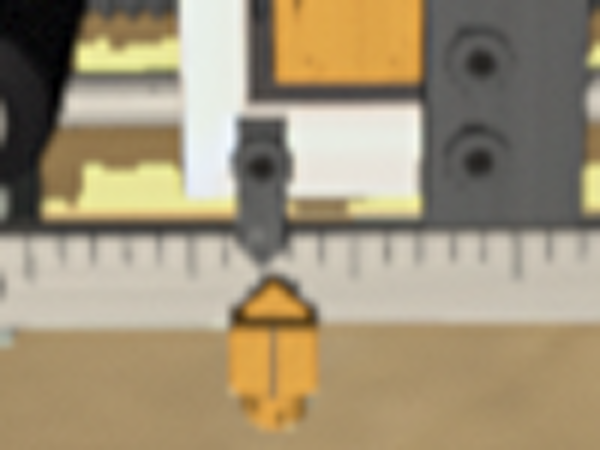

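The pointer tip is at zoom x≈263 and the marker tip at ≈274 (6.3 zoom px/mm), so the pointer is about 1.65 mm short and needs roughly 74° more. I'll regrasp and turn on.

```bash
python3 dy.py w6 310.9 325.5 312.7 328.3;python3 rows.py -30.46 37.46 132 18 4
```

```text
0.065 [[79.4, -42.8], [82.4, -41.1]] dy -1.6443030372314809
0.067 [[78.2, -42.7], [81.1, -41.1]] dy -1.6321278106030377
0.069 [[77.0, -42.7], [79.9, -41.1]] dy -1.6199525839745945
0.98, -1.22 | 1.54, -2.68 | 1.63, -4.24 | 1.22, -5.75 | last [-42.67727288 -20.03683215]
```

>>> send_rows:
  series: [-2.2, -3.2, 0, 0, 0, 0, 1, -2.2, -3.2, 2, 0, 0, 0, 1, -2.2, -3.2, 5, 0, 0, 0, 1, -2.2, -3.2, 8, 0, 0, 0, 1, -2.2, -3.2, 8, 0, 0, 0, 0.5, -2.2, -3.2, 8, 0, 0, 0, 0.2, -2.2, -3.2, 8, 0, 0, 0, 0, -2.2, -3.2, 8, 0, 0, 0, 0, -2.2, -3.2, 8, 0, 0, 0, 0, -2.2, -3.2, 8, 0, 0, 0, 0]

```text
clock: 10.13
tcp_pos: [0.4929, 0.016, 0.1151]
orientation: [0.002, 0.089, 0.996, -0.0]
wrist_force: [0.4, -0.8, 4.2]
finger_gap: 0.0202
```

>>> send_rows:
  series: [0.98, -1.22, 0, 0, 0, 0, 0, 1.54, -2.68, 0, 0, 0, 0, 0, 1.63, -4.24, 0, 0, 0, 0, 0, 1.22, -5.75, 0, 0, 0, 0, 0, 1.22, -5.75, 0, 0, 0, 0, 0, 1.22, -5.75, 0, 0, 0, 0, 0]

```text
clock: 10.63
tcp_pos: [0.4698, -0.0392, 0.115]
orientation: [0.001, 0.089, 0.996, -0.001]
wrist_force: [-3.2, -1.7, 8.1]
finger_gap: 0.0203
```

```bash
python3 st.py 0; python3 - <<'E'
from h import *
v=np.load("pose.npy");s=get_state();d=toj(v,s['tcp_pos'])[0]*1000-[45,-109.7];print(d,np.hypot(*d),np.degrees(np.arctan2(d[1],d[0])))
E
python3 look.py w7
```

```text
10.6333 0.020289995715402024 r 0.04712058271124277 jigang -154.42047697967485 [-3.2216064  -1.70154604  8.08923073] [ 0.46983011 -0.03915984  0.11501698]
[-45.50214796 -20.64494369] 49.966580521624905 -155.5955577435506
expected mid px [453 374]
crop origin 403 329
```

>>> send_rows:
  series: [0, 0, 0, 0, 0, 0, 0.5, 0, 0, 0, 0, 0, 0, 1, 0, 0, 0, 0, 0, 0, 1, 0, 0, -4, 0, 0, 0, 1, 0, 0, -8, 0, 0, 0, 1, 1, 4, -8, 0, 0, 0, 1, 1, 8, -8, 0, 0, 0, 1, 1, 9, -8, 0, 0, 0, 1, 1, 9, -8, 0, 0, 0, 1, 1, 9, -8, 0, 0, 0, 1]

```text
clock: 11.52
tcp_pos: [0.4749, 0.0529, 0.1929]
orientation: [-0.0, 0.087, 0.996, -0.0]
wrist_force: [-0.3, -0.5, -1.0]
finger_gap: 0.0855
```

```bash
python3 look.py w8
```

```text
expected mid px [317 327]
crop origin 267 282
```

View pics/w8z.png

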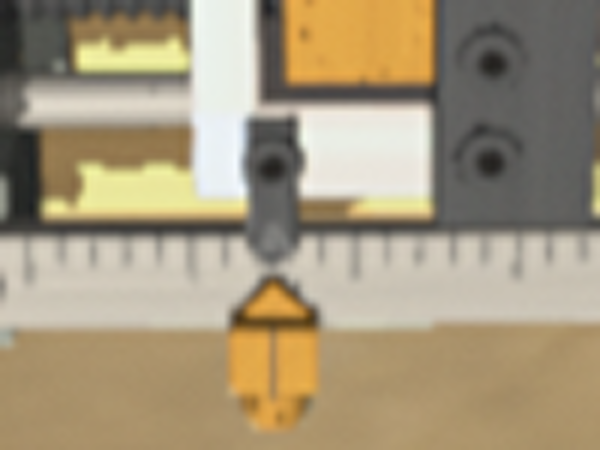

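The pointer tip (zoom x≈273) and marker tip (≈274) coincide to about 0.1 mm, and the stop moved 1.65 mm with the last turn, so the play is taken up. Next I fit the blank's pose.

```bash
cat > blank.py <<'E'
from h import *
from scipy.optimize import minimize
def fit(x0,cam="wrist"):
    i=camera_info(cam);im=read_camera(cam);s=[c for c in silhouettes(cam,"blank")][0];v=np.load("pose.npy")
    m=s['pixels'].astype(np.uint8);print(s['p'],s['box'])
    B=np.array([[x,y,z] for x in(-.0275,.0275) for y in(-.0425,.0425) for z in(.018,.06)])
    def hull(q):
        c,n=np.cos(q[2]),np.sin(q[2]);P=np.c_[q[0]+c*B[:,0]-n*B[:,1],q[1]+n*B[:,0]+c*B[:,1],B[:,2]]
        return cv2.convexHull(np.round(proj(i,J(v,P))*16).astype(np.int32))
    def cost(u):
        k=np.zeros((480,640),np.uint8);cv2.fillConvexPoly(k,hull(u*[.01,.01,.1]),255,cv2.LINE_AA,4);return np.abs(k/255.-m).sum()/m.sum()
    best=min((minimize(cost,np.array(x0)/[.01,.01,.1]+d,method="Nelder-Mead",options=dict(initial_simplex=None,xatol=.01,fatol=1e-4)) for d in([0,0,0],[.3,.3,.3],[-.3,-.3,-.5])),key=lambda r:r.fun)
    return best.x*[.01,.01,.1],best.fun,im
if __name__=="__main__":
    import sys
    q,f,im=fit([float(a) for a in sys.argv[1:4]]);print(q,f);cv2.imwrite("pics/b_%d.png"%(get_state()['clock']*10),im)
    v=np.load("pose.npy");s=get_state();print("tcp jig",toj(v,s['tcp_pos'])*1000,s['tcp_pos'][2],s['wrist_force'])
E
python3 blank.py -.043 .081 -.03
```

```text
0.68 [398.5, 153.9, 113.8, 71.2]
[-0.04207097  0.08076529  0.02776537] 0.06525393405360043
tcp jig [[-10.94399167 -40.05800446]] 0.19284520481348927 [-0.08703807 -0.21087272 -0.13414719]
```

>>> send_rows:
  series: [3, 3.5, 0, 0, 0, 0, 0.5, 6, 7, 0, 0, 0, 0, 0, 9, 10.5, 0, 0, 0, 0, 0, 10.4, 12.1, 0, 0, 0, 0, 0, 10.4, 12.1, 4, 0, 0, 0, 0, 10.4, 12.1, 8, 0, 0, 0, 0, 10.4, 12.1, 12, 0, 0, 0, 0, 10.4, 12.1, 15, 0, 0, 0, 0, 10.4, 12.1, 16.3, 0, 0, 0, 0, 10.4, 12.1, 16.3, 0, 0, 0, 0]

```text
clock: 12.5
tcp_pos: [0.3912, 0.188, 0.0269]
orientation: [-0.003, 0.089, 0.996, -0.001]
wrist_force: [-1.9, -0.4, 0.2]
finger_gap: -0.0001
```

```bash
python3 st.py 0;python3 -c "
from h import *
v=np.load('pose.npy');s=get_state();print(toj(v,s['tcp_pos'])*1000)"
```

```text
12.5 -0.0001139270732839117 r 0.2475961505028647 jigang 129.8419396158363 [-1.8834617  -0.43770563  0.17357809] [0.39117956 0.18797385 0.02693854]
[[-116.62789605   80.10798073]]
```

>>> send_rows:
  series: [-1.2, 0, -0.3, 0, 0, 0, 0, -2.4, 0, -0.3, 0, 0, 0, 0, -3.2, 0, -0.3, 0, 0, 0, 0, -3.6, 0, -0.3, 0, 0, 0, 0, -3.9, 0, -0.3, 0, 0, 0, 0, -4.2, 0, -0.3, 0, 0, 0, 0, -4.5, 0, -0.3, 0, 0, 0, 0, -4.8, 0, -0.3, 0, 0, 0, 0, -5.0, 0, -0.3, 0, 0, 0, 0, -5.0, 0, -0.3, 0, 0, 0, 0]

```text
clock: 13.33
tcp_pos: [0.4407, 0.1814, 0.0329]
orientation: [-0.003, 0.088, 0.996, 0.0]
wrist_force: [-8.6, 3.0, 6.8]
finger_gap: 0.0001
```

```bash
python3 blank.py -.03 .081 -.0
```

```text
0.97 [214.4, 307.7, 188.1, 96.8]
[-2.73948014e-02  8.03007900e-02  2.62888900e-05] 9.047732944417435
tcp jig [[-66.70387192  82.08078359]] 0.032909361400118096 [-8.8129696   2.64452317  6.95032042]
```

>>> send_rows:
  series: [1, 0, 0, 0, 0, 0, 0, 2, 0, 0, 0, 0, 0, 0, 2, 0, -3.5, 0, 0, 0, 0, 2, 0, -7, 0, 0, 0, 0, 0, 3, -7, 0, 0, 0, 0, -2, 6, -7, 0, 0, 0, 0, -3.9, 7.8, -7, 0, 0, 0, 0, -3.9, 7.8, -4, 0, 0, 0, 0, -3.9, 7.8, -1, 0, 0, 0, 0, -3.9, 7.8, 0, 0, 0, 0, 0]

```text
clock: 14.27
tcp_pos: [0.4933, 0.2504, 0.0297]
orientation: [-0.002, 0.088, 0.996, -0.001]
wrist_force: [-0.7, 0.2, -0.5]
finger_gap: 0.0
```

```bash
python3 -c "
from h import *
v=np.load('pose.npy');s=get_state();print(toj(v,s['tcp_pos'])*1000,s['tcp_pos'][2],s['wrist_force'])"
python3 blank.py -.0275 .081 -.0
```

```text
[[-26.57462477 158.98143467]] 0.02969305595527954 [-0.74721219  0.20567387 -0.47915145]
0.58 [0.4, 236.9, 246.6, 154.8]
[-0.02886001  0.07996986  0.02724339] 0.17292626194757146
tcp jig [[-26.93698186 158.53942775]] 0.030963763297347516 [-0.58436165  0.35822373 -0.01751476]
```

>>> send_rows:
  series: [0, -0.9, 0, 0, 0, 0, 0, 0, -1.7, 0, 0, 0, 0, 0, 0, -2.2, 0, 0, 0, 0, 0, 0, -2.7, 0, 0, 0, 0, 0, 0, -3.2, 0, 0, 0, 0, 0, 0, -3.7, 0, 0, 0, 0, 0, 0, -4.1, 0, 0, 0, 0, 0, 0, -4.5, 0, 0, 0, 0, 0, 0, -4.8, 0, 0, 0, 0, 0, 0, -4.8, 0, 0, 0, 0]

```text
$.series: bad value
```

```bash
python3 -c "
from h import *
v=np.load('pose.npy');s=get_state();print(toj(v,s['tcp_pos'])*1000,s['tcp_pos'][2],R.from_euler('z',-v[2]).apply(s['wrist_force']))"
```

```text
[[-26.93698186 158.53942775]] 0.030963763297347516 [-0.63676255  0.25364587 -0.01751476]
```

>>> send_rows:
  series: [0, -0.9, 0, 0, 0, 0, 0, 0, -1.7, 0, 0, 0, 0, 0, 0, -2.2, 0, 0, 0, 0, 0, 0, -2.7, 0, 0, 0, 0, 0, 0, -3.2, 0, 0, 0, 0, 0, 0, -3.7, 0, 0, 0, 0, 0, 0, -4.1, 0, 0, 0, 0, 0, 0, -4.5, 0, 0, 0, 0, 0, 0, -4.8, 0, 0, 0, 0, 0, 0, -4.8, 0, 0, 0, 0, 0]

```text
clock: 15.2
tcp_pos: [0.488, 0.2032, 0.0341]
orientation: [0.001, 0.089, 0.996, 0.0]
wrist_force: [0.6, 3.0, 2.4]
finger_gap: -0.0001
```

```bash
cat > f.py <<'E'
from h import *
v=np.load('pose.npy');s=get_state();print(s['clock'],toj(v,s['tcp_pos'])*1000,s['tcp_pos'][2],R.from_euler('z',-v[2]).apply(s['wrist_force']))
E
python3 f.py
```

```text
15.2 [[-23.84595022 111.60684185]] 0.03413086021996119 [0.12517611 3.07269282 2.42967388]
```

>>> send_rows:
  series: [0, -0.2, 0, 0, 0, 0, 0, 0, -0.4, 0, 0, 0, 0, 0, 0, -0.6, 0, 0, 0, 0, 0, 0, -0.6, 0, 0, 0, 0, 0]

```text
clock: 15.53
tcp_pos: [0.4859, 0.1972, 0.0332]
orientation: [-0.0, 0.089, 0.996, -0.0]
wrist_force: [1.8, 1.5, 1.4]
finger_gap: -0.0002
```

```bash
python3 f.py
```

```text
15.5333 [[-24.82388846 105.35511439]] 0.03315902949182878 [1.50389894 1.8259243  1.36347224]
```

>>> send_rows:
  series: [0, -0.1, 0, 0, 0, 0, 0, 0, -0.2, 0, 0, 0, 0, 0, 0, -0.3, 0, 0, 0, 0, 0, 0, -0.3, 0, 0, 0, 0, 0]

```text
clock: 15.87
tcp_pos: [0.4853, 0.1967, 0.0332]
orientation: [-0.0, 0.088, 0.996, 0.002]
wrist_force: [-0.8, 10.6, 0.9]
finger_gap: -0.0
```

```bash
python3 f.py
```

```text
15.8667 [[-25.41087936 104.73179606]] 0.03322071096279235 [-2.6015918  10.35257902  0.88118195]
```

>>> send_rows:
  series: [0, 0, 0, 0, 0, 0, 0, 0, 0, 0, 0, 0, 0, 0, 0, 0, 0, 0, 0, 0, 0, 0, 1, 0, 0, 0, 0, 0, 0, 2.5, 0, 0, 0, 0, 0, 0, 2.5, -4, 0, 0, 0, 0, 0, 2.5, -8, 0, 0, 0, 0, 2, 0, -12, 0, 0, 0, 0, 4, -4, -15, 0, 0, 0, 0, 4.5, -6, -15, 0, 0, 0, 0]

```text
clock: 16.7
tcp_pos: [0.4307, 0.1435, 0.1857]
orientation: [0.001, 0.087, 0.996, -0.001]
wrist_force: [0.1, -0.8, 0.6]
finger_gap: -0.0001
```

>>> send_rows:
  series: [0, -1, 0, 0, 0, 0, 0, 0, -1, 0, 0, 0, 0, 0]

```text
clock: 16.87
tcp_pos: [0.4278, 0.1318, 0.1838]
orientation: [0.0, 0.09, 0.996, -0.001]
wrist_force: [-0.1, 1.1, -0.3]
finger_gap: 0.0
```

```bash
python3 f.py; python3 blank.py -.0275 .049 0; python3 - <<'E'
from h import *
i=camera_info("wrist");im=read_camera("wrist");cv2.imwrite("pics/w9.png",im);np.save("w9.npy",i,allow_pickle=True)
v=np.load("pose.npy");q=proj(i,J(v,[-.02,.04,.05]))[0].astype(int);x,y=max(0,q[0]-110),max(0,q[1]-80);print(x,y)
cv2.imwrite("pics/w9z.png",cv2.resize(im[y:y+165,x:x+220],None,fx=3.6,fy=3.6,interpolation=cv2.INTER_CUBIC))
E
```

```text
16.8667 [[-71.03716827  31.00365907]] 0.18375246239715717 [-0.25854276  1.04987312 -0.30193748]
0.7 [287.3, 233.3, 99.7, 72.3]
[-3.04080588e-02  4.84837594e-02 -2.22048035e-05] 0.22847652980544333
tcp jig [[-70.39242155  32.79030995]] 0.18268361505024738 [-0.14515122 -0.28443026 -0.7861172 ]
213 203
```

View pics/w9z.png

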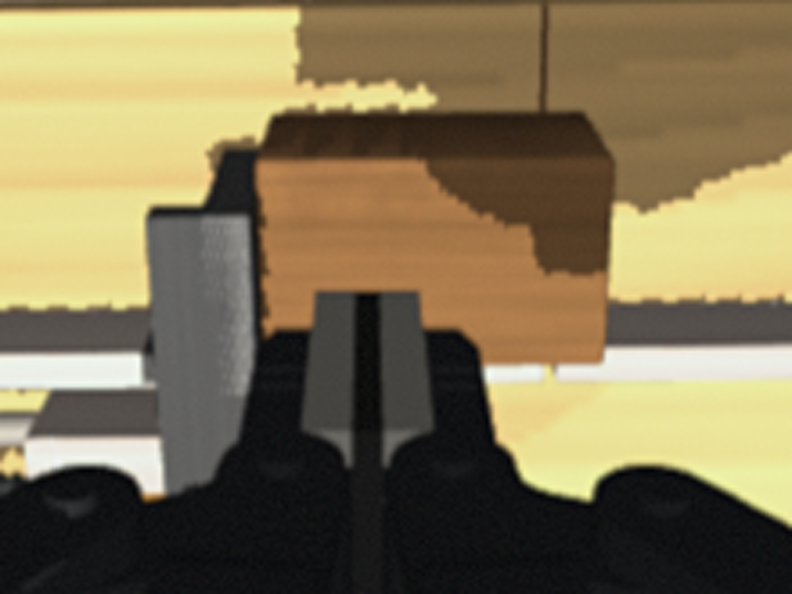

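The blank is on the stop face, and its rear top edge overlaps the fence. I check the gap to the fence and the squareness numerically.

```bash
python3 - <<'E'
from h import *
i=np.load("w9.npy",allow_pickle=True).item();v=np.load("pose.npy")
z=lambda *a:[(213+(x+.5)/3.6-.5,203+(y+.5)/3.6-.5) for x,y in a]
f=z((20,351),(120,351),(620,347),(780,344)); b=z((262,158),(612,160),(604,361))
print("fence top-front",toj(v,onz(i,f,[.046]*4))*1000)
print("blank front L,R, rear R",toj(v,onz(i,b,[.06]*3))*1000)
E
```

```text
fence top-front [[ -2.00502239 -57.69619078]
 [ -1.80725198 -31.86420351]
 [ -1.94403756  97.08263003]
 [ -2.4715449  138.2076916 ]]
blank front L,R, rear R [[-58.47133812   7.95101128]
 [-57.31885433  89.49494236]
 [ -5.3545499   90.16607711]]
```

>>> send_rows:
  series: [2.5, 1.4, 0, 0, 0, 0, 0, 2.5, 1.4, 4, 0, 0, 0, 0, 2.5, 1.4, 8, 0, 0, 0, 0, 2.5, 1.4, 12, 0, 0, 0, 0, 2.5, 1.4, 15, 0, 0, 0, 0, 2.5, 1.4, 15, 0, 0, 0, 0, 1.5, 1.4, 15, 0, 0, 0, 0, 0.7, 1.4, 15, 0, 0, 0, 0, 0.3, 1.4, 15, 0, 0, 0, 0, 0.3, 1.4, 15, 0, 0, 0, 0]

```text
clock: 17.85
tcp_pos: [0.4324, 0.1484, 0.0354]
orientation: [0.003, 0.089, 0.996, 0.001]
wrist_force: [0.1, -0.3, -0.2]
finger_gap: -0.0
```

```bash
python3 f.py
```

```text
17.85 [[-69.27073678  48.08273973]] 0.03537548754482855 [ 0.16748782 -0.23994443 -0.2290815 ]
```

Nothing is touching yet, so I press in gently towards the fence.

>>> send_rows:
  series: [-0.1, 0, 0, 0, 0, 0, 0, -0.2, 0, 0, 0, 0, 0, 0, -0.3, 0, 0, 0, 0, 0, 0, -0.4, 0, 0, 0, 0, 0, 0, -0.5, 0, 0, 0, 0, 0, 0, -0.5, 0, 0, 0, 0, 0, 0]

```text
clock: 18.35
tcp_pos: [0.4332, 0.1472, 0.0333]
orientation: [-0.0, 0.089, 0.996, -0.0]
wrist_force: [-0.1, 0.3, -0.1]
finger_gap: 0.0001
```

```bash
python3 f.py
```

```text
18.35 [[-68.29763423  47.04318358]] 0.03331916740145363 [-0.15996635  0.24765231 -0.067961  ]
```

>>> send_rows:
  series: [-0.1, 0, 0, 0, 0, 0, 0, -0.2, 0, 0, 0, 0, 0, 0, -0.3, 0, 0, 0, 0, 0, 0, -0.4, 0, 0, 0, 0, 0, 0, -0.4, 0, 0, 0, 0, 0, 0]

```text
clock: 18.77
tcp_pos: [0.4349, 0.1467, 0.0329]
orientation: [-0.002, 0.088, 0.996, -0.0]
wrist_force: [-6.6, 2.4, 6.7]
finger_gap: -0.0003
```

```bash
python3 f.py
```

```text
18.7667 [[-66.52834698  46.83680012]] 0.03285443395551377 [-6.95071729  1.19374247  6.72346808]
```

>>> send_rows:
  series: [1, 0, 0, 0, 0, 0, 0, 2, 0, 0, 0, 0, 0, 0, 2, 0, -3.5, 0, 0, 0, 0, 2, 0, -7, 0, 0, 0, 0, 0, 3, -7, 0, 0, 0, 0, -2, 6, -7, 0, 0, 0, 0, -3.6, 8.3, -7, 0, 0, 0, 0, -3.6, 8.3, -4, 0, 0, 0, 0, -3.6, 8.3, -1, 0, 0, 0, 0, -3.6, 8.3, 0, 0, 0, 0, 0]

```text
clock: 19.6
tcp_pos: [0.4849, 0.2216, 0.0298]
orientation: [-0.002, 0.088, 0.996, -0.001]
wrist_force: [-1.0, 0.0, 0.2]
finger_gap: 0.0001
```

>>> send_rows:
  series: [0, -0.8, 0, 0, 0, 0, 0, 0, -1.4, 0, 0, 0, 0, 0, 0, -1.8, 0, 0, 0, 0, 0, 0, -2.1, 0, 0, 0, 0, 0, 0, -2.1, 0, 0, 0, 0, 0]

```text
clock: 20.02
tcp_pos: [0.4846, 0.2005, 0.0349]
orientation: [0.001, 0.089, 0.996, 0.0]
wrist_force: [-0.5, -0.3, -0.1]
finger_gap: 0.0001
```

```bash
python3 f.py
```

```text
20.0167 [[-26.68326769 108.29072269]] 0.03486027768562394 [-0.3985093  -0.3584658  -0.08042457]
```

>>> send_rows:
  series: [0.4, 0, 0, 0, 0, 0, 0, 0.4, -0.2, 0, 0, 0, 0, 0, 0.4, -0.4, 0, 0, 0, 0, 0, 0.4, -0.5, 0, 0, 0, 0, 0, 0.4, -0.6, 0, 0, 0, 0, 0, 0.4, -0.6, 0, 0, 0, 0, 0]

```text
clock: 20.52
tcp_pos: [0.4789, 0.1978, 0.0337]
orientation: [0.0, 0.088, 0.996, 0.002]
wrist_force: [-1.4, 7.5, 1.4]
finger_gap: 0.0001
```

```bash
python3 f.py
```

```text
20.5167 [[-31.89274256 104.6956408 ]] 0.03369315708743541 [-2.61362533  7.12067147  1.3813073 ]
```

Contact at 7 N. I press 1 mm further to reach about 10 N and hold it.

>>> send_rows:
  series: [0, -0.1, 0, 0, 0, 0, 0, 0, -0.1, 0, 0, 0, 0, 0, 0, -0.1, 0, 0, 0, 0, 0, 0, -0.1, 0, 0, 0, 0, 0, 0, -0.1, 0, 0, 0, 0, 0, 0, -0.1, 0, 0, 0, 0, 0]

```text
clock: 21.02
tcp_pos: [0.4789, 0.1977, 0.0337]
orientation: [0.0, 0.088, 0.996, 0.003]
wrist_force: [-0.6, 10.1, 1.2]
finger_gap: -0.0002
```

```bash
python3 f.py
```

```text
21.0167 [[-31.8629703  104.62183216]] 0.03373264616978454 [-2.33878828  9.88723293  1.20910611]
```

>>> send_rows:
  series: [0, 1, 0, 0, 0, 0, 0, 0, 2.5, 0, 0, 0, 0, 0, 0, 2.5, -4, 0, 0, 0, 0, 0, 2.5, -8, 0, 0, 0, 0, 2, 0, -12, 0, 0, 0, 0, 4, -3, -15, 0, 0, 0, 0, 6, -6.5, -15.5, 0, 0, 0, 0, 6.3, -9, -15.5, 0, 0, 0, 0, 6.3, -9, -15.5, 0, 0, 0, 0, 6.3, -9, -15.5, 0, 0, 0, 0]

```text
clock: 21.85
tcp_pos: [0.4004, 0.1165, 0.189]
orientation: [0.001, 0.09, 0.996, -0.0]
wrist_force: [-0.1, 0.2, 0.7]
finger_gap: 0.0002
```

```bash
python3 f.py;  python3 - <<'E'
from h import *
i=camera_info("wrist");im=read_camera("wrist");cv2.imwrite("pics/w10.png",im);np.save("w10.npy",i,allow_pickle=True)
v=np.load("pose.npy");q=proj(i,J(v,[.01,.02,.05]))[0].astype(int);x,y=max(0,q[0]-110),max(0,q[1]-82);print(x,y)
cv2.imwrite("pics/w10z.png",cv2.resize(im[y:y+165,x:x+220],None,fx=3.6,fy=3.6,interpolation=cv2.INTER_CUBIC))
E
```

```text
21.85 [[-95.38206753  11.24297602]] 0.1889586849353194 [-0.10740061  0.19146995  0.72786611]
214 250
```

View pics/w10z.png

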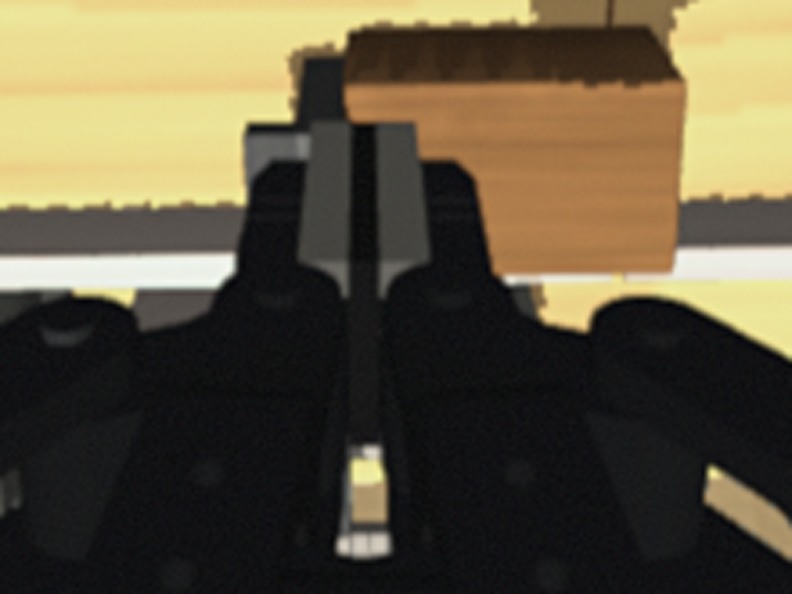

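>>> send_rows:
  series: [0, 0, -1, 0, 0, 0, 1, -3, -1.3, -1, 0, 0, 0, 1, -6, -2.6, -1, 0, 0, 0, 1, -7, -2.6, -1, 0, 0, 0, 1, -7, -2.6, -1, 0, 0, 0, 1, -7, -2.6, -1, 0, 0, 0, 1, -7, -2.6, -1, 0, 0, 0, 1, -7, -2.6, -1, 0, 0, 0, 1]

```text
clock: 22.57
tcp_pos: [0.4638, 0.0804, 0.1979]
orientation: [-0.001, 0.088, 0.996, -0.0]
wrist_force: [0.5, 0.3, 0.6]
finger_gap: 0.0855
```

```bash
python3 f.py;  python3 - <<'E'
from h import *
i=np.load("w10.npy",allow_pickle=True).item();v=np.load("pose.npy")
z=lambda *a:[(214+(x+.5)/3.6-.5,250+(y+.5)/3.6-.5) for x,y in a]
print(toj(v,onz(i,z((20,254),(230,251),(690,247),(780,245)),[.046]*4))*1000)
print(toj(v,onz(i,z((347,84),(684,80.5),(673,272)),[.06]*3))*1000)
i=camera_info("wrist");im=read_camera("wrist");cv2.imwrite("pics/w11.png",im);np.save("w11.npy",i,allow_pickle=True)
q=proj(i,J(v,[.0,.02,.06]))[0].astype(int);x,y=max(0,q[0]-100),max(0,q[1]-75);print(x,y)
cv2.imwrite("pics/w11z.png",cv2.resize(im[y:y+150,x:x+200],None,fx=4,fy=4,interpolation=cv2.INTER_CUBIC))
E
```

```text
22.5667 [[-26.78531992 -13.5127464 ]] 0.19785606095989064 [0.41624728 0.36788403 0.62995557]
[[ -1.95538976 -82.44010683]
 [ -2.34006162 -25.81647189]
 [ -2.37727715  97.83489192]
 [ -2.74973167 121.95391702]]
[[-56.41348935   6.64188875]
 [-56.53743765  88.95765204]
 [ -3.41396754  89.75424433]]
252 181
```

View pics/w11z.png

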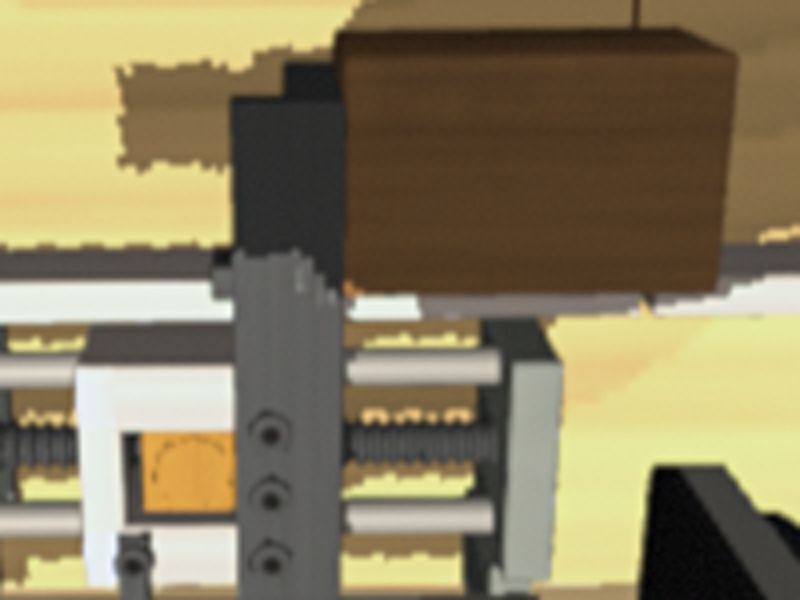

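```bash
python3 - <<'E'
from h import *
v=np.load("pose.npy")
for n in("w6","w8","w11"):
  i=np.load(n+".npy",allow_pickle=True).item();im=cv2.imread(f"pics/{n}.png").astype(int)
  q=proj(i,J(v,[.08,-.0415,.067]))[0].astype(int);x0,y0=q[0]-16,q[1]-22
  c=im[y0:y0+36,x0:x0+32];b,g,r=c[...,0],c[...,1],c[...,2]
  mk=(r-b>100)&(np.arange(36)[:,None]>20);dk=(c.max(2)<125)&(c.max(2)-c.min(2)<25)
  ys,xs=np.nonzero(mk);mx=(np.percentile(xs,2)+np.percentile(xs,98))/2
  for row in range(12,20):
    k=np.nonzero(dk[row])[0]
    if 4<len(k)<14: print(n,row,"ptr",k.min(),k.max(),"c",(k.min()+k.max())/2,"mark c",mx)
E
```

```text
w6 12 ptr 11 17 c 14.0 mark c 16.0
w6 13 ptr 10 18 c 14.0 mark c 16.0
w6 16 ptr 10 19 c 14.5 mark c 16.0
w6 17 ptr 11 18 c 14.5 mark c 16.0
w6 18 ptr 12 18 c 15.0 mark c 16.0
w8 12 ptr 13 20 c 16.5 mark c 16.0
w8 13 ptr 13 20 c 16.5 mark c 16.0
w8 16 ptr 2 20 c 11.0 mark c 16.0
w8 17 ptr 13 20 c 16.5 mark c 16.0
w8 18 ptr 13 18 c 15.5 mark c 16.0
w11 12 ptr 13 20 c 16.5 mark c 16.5
w11 13 ptr 13 20 c 16.5 mark c 16.5
w11 16 ptr 8 21 c 14.5 mark c 16.5
w11 17 ptr 13 20 c 16.5 mark c 16.5
w11 18 ptr 15 19 c 17.0 mark c 16.5
```

The pointer is still on the marker after pressing, the blank is seated and the arm is clear of everything, so I hand in.

```bash
python3 -c "
from workcell import *
print(hand_in())"
```

```text
the job is handed in; nothing more can be done
None
```

The stop is set to the marker with the screw play taken up, and the blank is seated against fence and stop. The job is handed in at about 22.7 s; no verdict was reported.

**Stop setting:** I pinched the crank grip and wound the stop clockwise until the pointer was roughly 3.6 mm past the marker. That figure comes from crank-angle readings, because the fingers hid the pointer at that point. I then wound back anticlockwise. The first stop was about 1.65 mm short, so I regrasped and turned about 72° more. The pointer then stood at the marker to within about 0.1–0.3 mm. After the blank was pressed home, pointer and marker were still in line to within about half a pixel (roughly 0.5 mm).

**Blank:** I pushed it against the fence with about 9 N, then along the fence to the stop and pressed with about 10 N. A check showed the stop end 1–2 mm off the fence. I pressed it to the fence again with 7 N and pressed it home at the stop again with 10 N. These are the forces read at the end of each move; the highest was about 11 N.

**Last checks:** The blank lies parallel to the fence to within about 0.005 rad, and its end is on the stop face. The rear edge measured about 1 mm off the fence line, while the front edge says it is flush; I take the difference to be edge rounding and calibration error. My automatic outline fits of the blank near the end were poor, so I relied on the measured edges instead.

The gripper ended open, about 0.2 m up and touching nothing. I never moved near the tin, tape or square.

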